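# Clear the forming die and park the mandrels

### The job

Make the forming station ready for the next batch: first throw the press's red isolator lever fully over to off, away from you. Then lift every formed brass bracket out of the die and set it upright in the blue-felted tray, each flat on the tray's floor, and roll every steel mandrel along the bench until it lies square against the aluminium stop rail; never pick a mandrel up off the bench, and leave the tools and vessels around where they are.

Things in the scene. Friction and masses are not known exactly. Their poses are not given: they have to be found in the camera images.
- isolator (a joint): toggle lever of the press's isolator switch, on a grey block at the right of the bench; 0 = on (leaning towards the robot), 1.0 = off (leaning away from the robot); friction holds it where it is left; it leans 0.5 rad either side of upright at the two ends
- isolator_tip (a point): the tip of the red isolator lever, 80 mm from its pivot; pushing it away from the robot (+x) switches off. The pivot's axis is along world y
- die: dark steel forming die, a fixed block 170 x 110 x 25 mm (its x, y, z), origin under its centre. Its top has four open cavities, 55 x 33 mm and 8 mm deep, centred at x = -40 or +40 mm, y = -26 or +26 mm; in the middle of each stands a steel former 12 x 24 mm, 12 mm high from the cavity floor (inside the bracket's hollow crown with 3 mm to spare each side)
- tray: wooden tray lined with blue felt, fixed, 200 x 150 mm (its x, y), walls 4 mm thick and 28 mm high, floor 4 mm thick; origin under its centre at bench height
- stop: aluminium stop rail fixed on the bench, 340 mm long along its y and 32 mm high; origin at bench height in the middle of its front face; its x points away from the mandrels' side, so mandrels come to rest at negative x; bolted foot behind. Its front lip, an aluminium strip 340 mm long, 12 mm wide and 14 mm high, fixed parallel to it with the lip's inner face 245 mm before the rail, keeps mandrels from rolling away; they start between the two
- loupe: bystander: black eyeglass loupe standing on the bench, 34 mm wide, 36 mm high; origin under its centre
- screwdriver: bystander: red-handled screwdriver, 130 mm long, lying on the bench; origin under its middle, its x along its length
- tweezers: bystander: brass tweezers 122 mm long, 5 mm thick, lying on the bench; origin under its middle
- holder: bystander: steel movement holder 50 mm wide, 40 mm high with a brass watch movement on it; origin under its centre
- oil: bystander: small oil bottle, 32 mm wide, 70 mm high; origin under its centre
- screw_cup: bystander: small glass cup 52 mm wide, 22 mm high; origin under its centre
- bracket0: formed brass bracket, 75 g, possibly absent: top-hat section, 51 mm over its flanges (its x), 30 mm wide (its y), 30 mm high; crown 24 mm wide over its two upright walls (its x), brass 3 mm thick; origin under its centre, z up. At the start it sits in a die cavity, origin 17 mm above the bench, its x along the die's x, crown standing 22 mm above the die's top
- bracket1: formed brass bracket, 75 g, possibly absent: top-hat section, 51 mm over its flanges (its x), 30 mm wide (its y), 30 mm high; crown 24 mm wide over its two upright walls (its x), brass 3 mm thick; origin under its centre, z up. At the start it sits in a die cavity, origin 17 mm above the bench, its x along the die's x, crown standing 22 mm above the die's top
- bracket2: formed brass bracket, 75 g, possibly absent: top-hat section, 51 mm over its flanges (its x), 30 mm wide (its y), 30 mm high; crown 24 mm wide over its two upright walls (its x), brass 3 mm thick; origin under its centre, z up. At the start it sits in a die cavity, origin 17 mm above the bench, its x along the die's x, crown standing 22 mm above the die's top
- bracket3: formed brass bracket, 75 g, possibly absent: top-hat section, 51 mm over its flanges (its x), 30 mm wide (its y), 30 mm high; crown 24 mm wide over its two upright walls (its x), brass 3 mm thick; origin under its centre, z up. At the start it sits in a die cavity, origin 17 mm above the bench, its x along the die's x, crown standing 22 mm above the die's top
- mandrel_red: steel mandrel, possibly absent: plain cylinder of 30 mm diameter and 60 mm length with two red bands, about 0.33 kg, lying on the bench; origin at its centre, its y along its axis (x and z turn as it rolls); it rolls easily, and advances half as far as a hand laid lightly on its top; shoved from behind by grippy fingertips it tends to jam instead of rolling
- mandrel_blue: steel mandrel, possibly absent: plain cylinder of 36 mm diameter and 60 mm length with two blue bands, about 0.48 kg, lying on the bench; origin at its centre, its y along its axis (x and z turn as it rolls); it rolls easily, and advances half as far as a hand laid lightly on its top; shoved from behind by grippy fingertips it tends to jam instead of rolling
- mandrel_yellow: steel mandrel, possibly absent: plain cylinder of 42 mm diameter and 60 mm length with two yellow bands, about 0.65 kg, lying on the bench; origin at its centre, its y along its axis (x and z turn as it rolls); it rolls easily, and advances half as far as a hand laid lightly on its top; shoved from behind by grippy fingertips it tends to jam instead of rolling
Things that resemble listed ones, but are neither listed nor needed, are in the scene too. There is more than one size of the part that bears isolator; the job needs the larger.

How it is judged:
On the way, in this order (a step that is already met when the one before it is completed fails the run):
1. the press is isolated (lever beyond 0.8 rad) (value of joint isolator above 0.8 rad), for 0.2 s.
2. all brackets present stand in the tray (x of bracket0 in the frame of tray between -0.09 and 0.09 m and y of bracket0 in the frame of tray between -0.065 and 0.065 m and z of each of bracket0, bracket1, bracket2, bracket3 in the frame of tray below 0.01 m and angle between each of bracket0, bracket1, bracket2, bracket3's own z axis and vertical below 0.2 rad and linear speed of each of bracket0, bracket1, bracket2, bracket3 below 0.03 m/s and x of bracket1 in the frame of tray between -0.09 and 0.09 m and y of bracket1 in the frame of tray between -0.065 and 0.065 m and x of bracket2 in the frame of tray between -0.09 and 0.09 m and y of bracket2 in the frame of tray between -0.065 and 0.065 m and x of bracket3 in the frame of tray between -0.09 and 0.09 m and y of bracket3 in the frame of tray between -0.065 and 0.065 m), for 0.2 s.
At the end, for the whole second after the job is handed in: isolator off (beyond 0.8 rad); every bracket present upright (0.2 rad), at rest in the tray, origin under 10 mm above the tray's; every mandrel present at rest on the bench within 6 mm of touching the rail's front face, square to it within 0.12 rad, centre within the rail's length (all of step 2 and value of joint isolator above 0.8 rad and x of mandrel_red in the frame of stop between -0.021 and 0 m and y of mandrel_red in the frame of stop between -0.17 and 0.17 m and height (world z) of mandrel_red below 0.021 m and angle between the y axis of each of mandrel_red, mandrel_blue, mandrel_yellow and the y axis of stop, either way round below 0.12 rad and linear speed of each of mandrel_red, mandrel_blue, mandrel_yellow below 0.02 m/s and x of mandrel_blue in the frame of stop between -0.024 and 0 m and y of mandrel_blue in the frame of stop between -0.17 and 0.17 m and height (world z) of mandrel_blue below 0.024 m and x of mandrel_yellow in the frame of stop between -0.027 and 0 m and y of mandrel_yellow in the frame of stop between -0.17 and 0.17 m and height (world z) of mandrel_yellow below 0.027 m).
It fails at once if a bracket is lifted out of the die before the press is isolated (value of joint isolator below 0.5 rad and height (world z) of any of bracket0, bracket1, bracket2, bracket3 above 0.035 m).
It fails at once if a mandrel is picked up (more than 20 mm off the bench) (height (world z) of mandrel_red above 0.035 m or height (world z) of mandrel_blue above 0.038 m or height (world z) of mandrel_yellow above 0.041 m).
It fails at once if a bystander is moved more than 40 mm (distance of any of loupe, screwdriver, tweezers, holder, oil, screw_cup from where it was at the start of the episode above 0.04 m).
It fails at once if a standing bystander is knocked over (angle between any of loupe, holder, oil, screw_cup's own z axis and vertical above 0.6 rad).
Of bracket0, bracket1, bracket2, bracket3 only 3 to 4 are there at a start; the rules pass over those that are not, and their reading is None.
Of mandrel_red, mandrel_blue, mandrel_yellow only 2 to 3 are there at a start; the rules pass over those that are not, and their reading is None.
At some moment in a run one of mandrel_red, mandrel_blue, mandrel_yellow may be knocked a few centimetres aside while the robot is not near it.
It also fails if it takes over 210 s, if anything falls off the work surface, if the arm or the gripper's body presses on something with over 40 N, if the wrist force passes 120 N, or if a joint passes its speed limit or range.

### The arm

A 6-joint arm with a two-finger parallel gripper is mounted at the origin on the work surface. World frame = base frame: x ahead of the robot, y to its left, z up, the work surface at z = 0. Lengths are in m, angles in rad, forces in N, time in s.
With the tool pointing down it reaches from about 0.35 to 0.8 m from the base axis. Payload 7.3 kg.
Tool frame: the origin (TCP) lies between the finger pads; the fingertips stand ahead of it and the grasp point (between the pads) lies 6 mm ahead of it (finger_overhang is the z of the fingertips in the tool frame, in m); z points along the fingers, y is the line along which they close (so a half turn about z gives the same grasp; the last joint's range is limited). The gripper opens to 85 mm and grips with 20 to 120 N. Pads are 22 mm wide; open, the fingers measure 114 mm over their backs; the gripper's body (76 mm by 85 mm) begins 54 mm behind the grasp point. The pads swing forward as they close: fully open they stand 13 mm farther back than shut.
Start: joints at [-1.392, 0.342, 1.524, -0, 1.275, -0.146], TCP at [0.168, -0.498, 0.256] pointing down, gripper open.
Joint ranges: [-2.53, 2.53], [-0.77, 2.02], [0.04, 2.7], [-1, 4.14], [0.28, 2.66], [-3.11, 3.11]. Speed limits (rad/s): [2.57, 2.57, 3.14, 3.14, 3.14, 3.14].

### API

Orientations are given as a rotation vector (axis times angle).
In Python, from rig import get_obs, read_camera, close_job, boxes_of, cut_out, finger_overhang gives the robot as it stands. The module is installed in compiled form; this text tells all that it offers.
- The arm moves only by the tool move_arm, never from a script. Its argument "commands" is a list that holds one entry, the list of rows, each a list of 5 numbers: the opening, from 0 (shut) to 1 (fully open), then the shift along the tool's x, y, z in units of 200 mm (1.0 is 200 mm), then the turn about the tool's z in units of 2 pi rad (1.0 is 2 pi rad). A call has 1 to 20 rows; each row shifts and turns the commanded pose from where the row before left it, along the tool's axes as they then stand; what a row does not reach is not made up. A row lasts 1/8 s, in which the tool goes at most 62.5 mm and 10.7 degrees, less where a joint would pass 70% of its speed; a pose out of reach is approached as far as the arm can. A call with a number of a shift or a turn outside -1 to 1 is refused whole. A call with a gripper value outside its range is refused whole. The fingers move at their own pace and stop on an object; the grip force is fixed at half the most. Time passes only in rows, so rows that do not move let the fingers close. It gives the time, the measured TCP pose, the force, the opening and the grip force at its end, in the units of the state.
- get_obs(): the state, without advancing time (a new reading comes with each control period).
- read_camera(name): name is "side" or "top"; returns a dict with "color" (480x640x3 uint8, red, green, blue), "K" (3x3 intrinsics, pixels), "origin" and "rotation" of the camera in the world. Camera axes: x right, y down, z forward; pixel columns grow to the right and rows downward; lengths in m; the calibration is good to about 2 mm. A picture is of the moment at which its call begins. There is no depth.
- close_job(): hands the job in; it is judged then, once.
Trained networks look in the newest picture that a camera, given by its name, has taken for a name from the list of things; names that differ only in an ending like _2 or _b are one class to them, and where a whole thing is asked for, a point or a joint stands for the part that bears it (a point fixed in the world has none). Each returns a list of dicts, best first, with "p" (0 to 1); they miss things now and then, are a little off and sometimes report something else, mostly with a low value. They report only what shows in the picture. A call takes as long as a camera call. They do not tell look-alikes from the thing itself.
- boxes_of(camera, query): "at" ([x, y, z] in m, in world coordinates, good to about 4 mm: the middle of the surface that is visible of it).
- cut_out(camera, query): "region" (480x640 bool, what is visible of it).
The state is a dict: "clock": time; "joint_pos": joint angles; "joint_velocities": joint speeds; "joint_torque": joint torques, N m; "ee_pos": TCP position; "ee_rot": TCP orientation; "contact_force": force on the tool from outside, world axes, zero at the start; "moment": the same for the moment, N m; "gripper_width": finger opening in m; "finger_force": force on a finger pad.
Only numpy, scipy, OpenCV 4.12 (cv2) and the standard library are available. Lean on these libraries where they do the work, as an engineer would, in place of code of your own. Each camera call takes 0.05 s, during which the arm holds its last target. There are 200 camera calls.

## Working session

There is one attempt and no reset: what is moved stays moved. The work goes in short steps, Python scripts to look and compute and a tool call to move; the robot and the scene stay as the last step left them, time stands still between calls to the robot, and variables do not carry over. Pictures are saved under pics/ and viewed, at most 14 in all, crops included, and the job is handed in when it is done.

Besides the shell and the picture viewer there is one more tool, called after ">>>" by a JSON object that holds its "method" and its "body", one argument or row to a line. move_arm: Moves the arm, as the interface text tells. Shifts and turns lie within -1 to 1; 1 stands for 200 mm of shift or 2 pi rad of turn. Its arguments: {"type":"object","properties":{"commands":{"type":"array"}},"required":["commands"]}

```bash
mkdir -p pics; cat > h.py <<'E'
import numpy as np, cv2
from rig import *
from scipy.spatial.transform import Rotation as R
def snap(cam,name=None,crop=None,s=1):
    d=read_camera(cam)
    if name:
        im=d["color"][...,::-1]
        if crop: im=im[crop[1]:crop[3],crop[0]:crop[2]]
        im=cv2.resize(im,None,fx=s,fy=s,interpolation=cv2.INTER_CUBIC)
        cv2.imwrite(f"pics/{name}.png",im)
    return d
def ray(d,u,v,z):
    r=np.array(d["rotation"])@np.linalg.inv(d["K"])@np.array([u,v,1.]); o=np.array(d["origin"])
    return o+r*(z-o[2])/r[2]
def proj(d,p):
    q=np.array(d["K"])@np.array(d["rotation"]).T@(np.array(p)-np.array(d["origin"])); return q[:2]/q[2]
E
python3 - <<'E'
from h import *
o=get_obs();print(o, finger_overhang if not callable(finger_overhang) else finger_overhang())
print(R.from_rotvec(o["ee_rot"]).as_matrix().round(3))
for c in("top","side"):
    d=snap(c,c+"0");print(c,d["origin"],np.array(d["rotation"]).round(3).tolist(),np.array(d["K"])[0])
    for q in "isolator isolator_tip die tray stop loupe screwdriver tweezers holder oil screw_cup bracket0 mandrel_red mandrel_blue mandrel_yellow".split():
        for b in boxes_of(c,q): 
            if b["p"]>.15: print(q,round(b["p"],2),np.round(b["at"],3),proj(d,b["at"]).round())
E
```

```text
{'clock': 0.0, 'joint_pos': array([-1.39201020e+00,  3.42743569e-01,  1.52503814e+00, -1.55155250e-05,
        1.27538347e+00, -1.46008450e-01]), 'joint_velocities': array([ 0.00016945, -0.00104272, -0.0003594 , -0.00013228,  0.00056944,
        0.00033703]), 'joint_torque': array([-2.58022854e-03, -4.33682585e+01, -2.46013016e+01, -3.53315554e-04,
        7.72548403e-03,  1.19603621e-05]), 'ee_pos': array([ 0.16748169, -0.4971815 ,  0.25560773]), 'ee_rot': array([-3.09870466e+00, -5.07699406e-01,  6.37558255e-05]), 'contact_force': array([ 0.04198245, -0.07785376,  0.01722572]), 'moment': array([ 0.00562938, -0.05172159,  0.0494367 ]), 'finger_force': 0.0, 'gripper_width': 0.08585807248689196} 0.025
[[ 0.948  0.319 -0.   ]
 [ 0.319 -0.948  0.002]
 [ 0.    -0.002 -1.   ]]
top [ 0.45141317 -0.07778678  1.1615182 ] [-2.157, 2.168, -0.11] [473.08356542   0.         319.18949359]Traceback (most recent call last):
  File "<stdin>", line 8, in <module>
  File "h.py", line 16, in proj
    q=np.array(d["K"])@np.array(d["rotation"]).T@(np.array(p)-np.array(d["origin"])); return q[:2]/q[2]
                                                                                             ~^^^^
IndexError: invalid index to scalar variable.
```

Camera rotation is a rotation vector.

```bash
sed -i 's/np.array(d\["rotation"\])/RM(d)/' h.py; echo '
def RM(d): return R.from_rotvec(d["rotation"]).as_matrix()' >> h.py
python3 - <<'E'
from h import *
for c in("top","side"):
    d=snap(c,c+"0");print(c,d["origin"],RM(d).round(3).tolist())
    for q in "isolator isolator_tip die tray stop loupe screwdriver tweezers holder oil screw_cup bracket0 mandrel_red mandrel_blue mandrel_yellow".split():
        for b in boxes_of(c,q): 
            if b["p"]>.15: print(q,round(b["p"],2),np.round(b["at"],3),proj(d,b["at"]).round())
E
```

```text
top [ 0.45141317 -0.07778678  1.1615182 ] [[-0.005, -0.994, 0.108], [-1.0, 0.006, 0.007], [-0.007, -0.108, -0.994]]
isolator 0.71 [ 0.446 -0.422  0.101] [478. 290.]
isolator 0.45 [ 0.401 -0.514  0.066] [514. 309.]
isolator_tip 0.66 [ 0.4   -0.511  0.067] [513. 310.]
isolator_tip 0.58 [ 0.442 -0.421  0.096] [476. 292.]
die 0.79 [ 0.554 -0.08   0.024] [323. 246.]
tray 0.73 [ 0.518 -0.288  0.005] [409. 260.]
stop 0.88 [0.648 0.2   0.013] [209. 208.]
stop 0.51 [ 0.564 -0.415  0.023] [462. 241.]
stop 0.38 [ 0.554 -0.08   0.022] [323. 245.]
stop 0.22 [ 0.594 -0.107  0.039] [334. 228.]
loupe 0.7 [ 0.444 -0.42   0.1  ] [477. 291.]
loupe 0.47 [ 0.425 -0.095  0.036] [330. 299.]
screwdriver 0.74 [ 0.564 -0.416  0.022] [462. 240.]
screwdriver 0.54 [ 0.511 -0.105  0.022] [334. 263.]
tweezers 0.66 [ 0.732 -0.109  0.006] [334. 175.]
tweezers 0.66 [ 0.511 -0.108  0.017] [335. 263.]
holder 0.68 [0.734 0.01  0.043] [286. 171.]
holder 0.59 [0.523 0.092 0.037] [251. 258.]
oil 0.71 [ 0.591 -0.056  0.026] [313. 230.]
screw_cup 0.71 [ 0.702 -0.292  0.011] [408. 186.]
screw_cup 0.5 [0.519 0.092 0.036] [251.
[... 976 characters left out ...]
 [382. 241.]
loupe 0.56 [ 0.42  -0.102  0.028] [247. 277.]
screwdriver 0.86 [ 0.561 -0.42   0.024] [313. 404.]
tweezers 0.74 [ 0.727 -0.112  0.002] [381. 285.]
holder 0.7 [0.739 0.    0.033] [383. 240.]
oil 0.79 [ 0.717 -0.223  0.042] [384. 314.]
screw_cup 0.83 [ 0.702 -0.289  0.015] [379. 348.]
bracket0 0.62 [ 0.517 -0.111  0.035] [290. 277.]
bracket0 0.55 [ 0.514 -0.056  0.03 ] [288. 260.]
bracket0 0.53 [ 0.73  -0.116  0.006] [383. 285.]
bracket0 0.52 [ 0.593 -0.106  0.033] [323. 275.]
mandrel_red 0.57 [ 0.448 -0.429  0.095] [252. 391.]
mandrel_blue 0.71 [0.517 0.077 0.031] [289. 219.]
mandrel_yellow 0.83 [0.516 0.179 0.036] [289. 190.]
mandrel_yellow 0.7 [ 0.593 -0.109  0.034] [323. 276.]
```

View pics/top0.png

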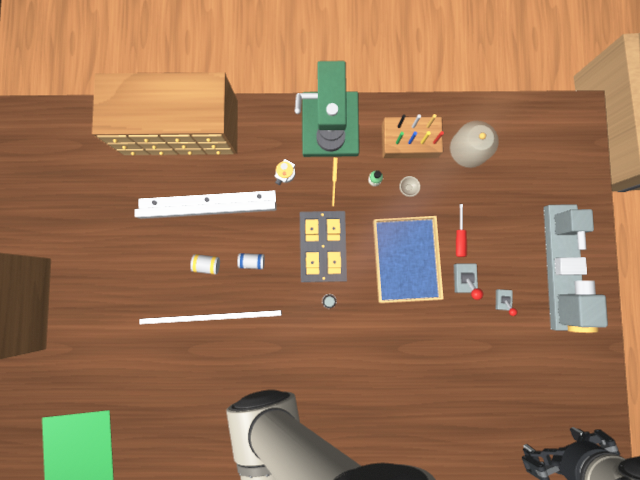

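View pics/side0.png

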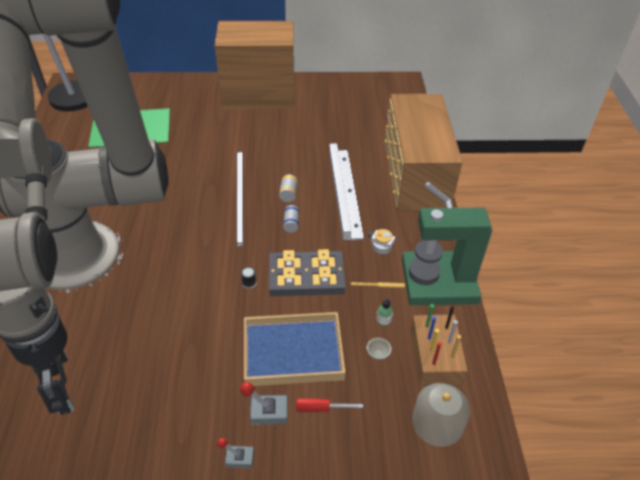

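Top picture: candidates for the isolator are the larger lever (block 466,278, knob 477,294) and the smaller look-alike (block 505,300, knob 513,312), and I choose the larger. There are four brackets in the die (312/334, 230/263). The yellow mandrel is at (204,264), blue at (251,261), and there is no red. The rail is at (207,205), its lip at (210,317), and the tray at (408,260).

```bash
python3 - <<'E'
from h import *
d=snap("top","a",(440,255,540,325),7)
snap("top","b",(130,185,350,330),3.6)
for u,v,z in((477,294,.09),(513,312,.06)): print("knob",ray(d,u,v,z).round(3))
im=d["color"].astype(int)
for q in("mandrel_yellow","mandrel_blue","tray","isolator","die","stop"):
    for c in cut_out("top",q)[:2]:
        m=c["region"].astype(np.uint8)
        print(q,round(c["p"],2),cv2.minAreaRect(np.argwhere(m)[:,::-1].astype(np.float32)))
# gold crowns / red knobs
hsv=cv2.cvtColor(d["color"],cv2.COLOR_RGB2HSV)
def blobs(lo,hi,roi,amin):
    m=cv2.inRange(hsv,lo,hi); k=np.zeros_like(m); k[roi[1]:roi[3],roi[0]:roi[2]]=1; m=m*k
    n,l,s,c=cv2.connectedComponentsWithStats(m)
    for i in range(1,n):
        if s[i,4]>=amin: print(s[i].tolist(),c[i].round(1))
print("gold");blobs((18,120,120),(35,255,255),(300,210,348,285),30)
print("red");blobs((0,150,90),(6,255,255),(465,280,530,325),10)
E
```

```text
knob [ 0.437 -0.424  0.09 ]
knob [ 0.395 -0.515  0.06 ]
mandrel_yellow 0.6 ((312.0, 229.5), (21.0, 12.0), 90.0)
mandrel_yellow 0.57 ((205.15853881835938, 263.57318115234375), (28.712200164794922, 17.669044494628906), 6.340191841125488)
mandrel_blue 0.86 ((251.0097198486328, 260.3443603515625), (26.510774612426758, 14.65889835357666), 3.5763344764709473)
mandrel_blue 0.3 ((333.0, 229.0), (20.0, 12.0), 90.0)
tray 0.66 ((407.7398986816406, 258.26177978515625), (84.96180725097656, 64.2676773071289), 85.79464721679688)
isolator 0.7 ((473.00006103515625, 289.0000305175781), (22.62741470336914, 11.31370735168457), 45.0)
isolator 0.49 ((510.9189147949219, 310.01348876953125), (11.741011619567871, 6.393620491027832), 35.53767776489258)
die 0.89 ((322.5, 246.0), (72.0, 47.0), 90.0)
die 0.56 ((207.65679931640625, 256.2237243652344), (127.44319152832031, 141.36167907714844), 87.29936981201172)
stop 0.75 ((207.98800659179688, 256.7992248535156), (126.20811462402344, 143.50567626953125), 86.58341979980469)
gold
[305, 230, 13, 6, 37] [311.2 233.8]
red
[471, 289, 12, 11, 109] [476.7 293.9]
[509, 308, 8, 8, 53] [512.6 311.8]
```

View pics/a.png

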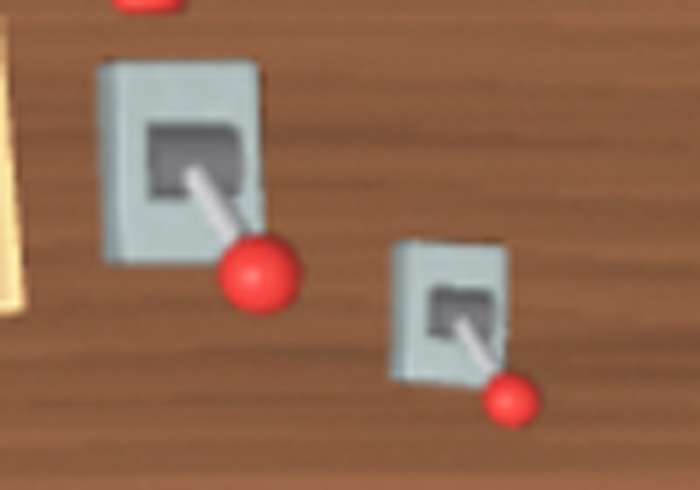

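View pics/b.png

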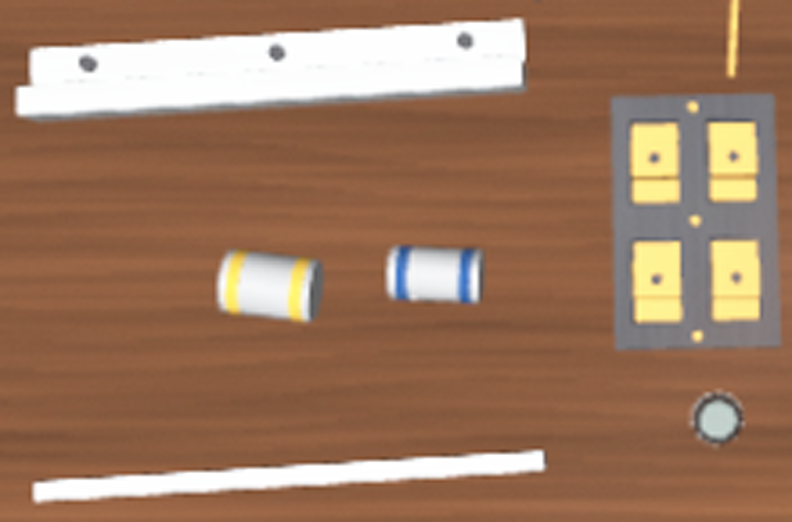

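```bash
python3 - <<'E'
from h import *
d=snap("top");s=snap("side")
hs=cv2.cvtColor(s["color"],cv2.COLOR_RGB2HSV); m=cv2.inRange(hs,(0,150,90),(6,255,255)); m[:,:235]=0;m[:370]=0;m[:,262:]=0
ms=cv2.moments(m,True); us=(ms["m10"]/ms["m00"],ms["m01"]/ms["m00"]); print("side knob",us)
o1,o2=np.array(d["origin"]),np.array(s["origin"])
r1=ray(d,476.7,293.9,0)-o1; r2=ray(s,*us,0)-o2
A=np.c_[r1,-r2]; t=np.linalg.lstsq(A,o2-o1,rcond=None)[0]; print("knob",o1+r1*t[0],o2+r2*t[1])
for z in(.047,):
  for p in((311.7,228.6),(333.6,228.3),(312.2,262.5),(334.4,261.9)): print("br",ray(d,*p,z).round(4))
a,b=ray(d,135.6,217.2,.032),ray(d,275.5,209.4,.032); print("rail",a.round(4),b.round(4),np.linalg.norm(a-b),np.degrees(np.arctan2(*(b-a)[:2])))
a,b=ray(d,139.5,321,.014),ray(d,281,313,.014); print("lip",a.round(4),b.round(4),np.linalg.norm(a-b))
print("yel",ray(d,205,264.4,.022),"blu",ray(d,250.6,261.1,.019))
g=ray(d,*np.array([270,286])/3.6+(130,185),.021)
for n,p,q,z in(("yel",(232,283),(308,292),.03),("blu",(402,273),(468,275),.03)):
    a=ray(d,130+p[0]/3.6,185+p[1]/3.6,z);b=ray(d,130+q[0]/3.6,185+q[1]/3.6,z);print(n,"axis deg",np.degrees(np.arctan2(*(b-a)[:2])))
# tray corners
m=cut_out("top","tray")[0]["region"].astype(np.uint8)
bx=cv2.boxPoints(cv2.minAreaRect(np.argwhere(m)[:,::-1].astype(np.float32)))
P=[ray(d,*p,.028) for p in bx];print("tray",np.round(P,3).tolist(),np.mean(P,0))
hb=cv2.cvtColor(d["color"],cv2.COLOR_RGB2HSV);m=cv2.inRange(hb,(100,80,40),(125,255,255));m[:,:360]=0;m[:200]=0;m[310:]=0;m[:,450:]=0
r=cv2.minAreaRect(np.argwhere(m)[:,::-1].astype(np.float32));P=[ray(d,*p,.004) for p in cv2.boxPoints(r)];print("felt",r,np.round(P,3).tolist(),np.mean(P,0))
E
```

```text
side knob (246.1741935483871, 388.3483870967742)
knob [ 0.43716463 -0.4227074   0.092439  ] [ 0.43750705 -0.42267685  0.09242458]
br [ 0.5924 -0.0528  0.047 ]
br [ 0.5928 -0.1048  0.047 ]
br [ 0.5119 -0.0537  0.047 ]
br [ 0.513 -0.106  0.047]
rail [0.6246 0.3736 0.032 ] [0.6416 0.035  0.032 ] 0.3390247362893711 177.12576019042575
lip [0.3755 0.362  0.014 ] [0.3929 0.0223 0.014 ] 0.3401791735118826
yel [0.51007952 0.20544276 0.022     ] blu [0.51761841 0.09588913 0.019     ]
yel axis deg -172.97507424066146
blu axis deg -177.9557002292525
tray [[0.619, -0.198, 0.028], [0.631, -0.355, 0.028], [0.426, -0.365, 0.028], [0.414, -0.211, 0.028]] [ 0.52244526 -0.28213253  0.028     ]
felt ((406.83856201171875, 259.6856689453125), (76.65088653564453, 55.40021896362305), 86.00909423828125) [[0.61, -0.212, 0.004], [0.619, -0.348, 0.004], [0.431, -0.355, 0.004], [0.423, -0.221, 0.004]] [ 0.52069428 -0.28418355  0.004     ]
```

Two levers are confirmed in the crop and the larger one (knob at 477,294) triangulates to (0.437, -0.423, 0.092). The felt and rail sizes also fit. Now I shut the gripper, align it, and come up behind the lever.

>>> {"method": "move_arm", "body": {
  "commands": [
    [[0, 0, 0, 0, 0.0258], [0, 0, 0, 0, 0.0258], [0, 0.181, -0.0617, 0, 0], [0, 0.181, -0.0617, 0, 0], [0, 0.181, -0.0617, 0, 0], [0, 0.181, -0.0617, 0, 0], [0, 0.181, -0.0617, 0, 0], [0, 0.181, -0.0617, 0, 0], [0, 0, 0, 0, 0], [0, 0, 0, 0.15, 0], [0, 0, 0, 0.15, 0], [0, 0, 0, 0.15, 0], [0, 0, 0, 0.15, 0], [0, 0, 0, 0.15, 0], [0, 0, 0, 0, 0]]
  ]
}}

```text
clock: 4.12
ee_pos: [0.383, -0.4226, 0.1044]
ee_rot: [-3.138, 0.0, 0.005]
contact_force: [0.1, 0.3, 1.0]
gripper_width: -0.0002
finger_force: 0.0
```

>>> {"method": "move_arm", "body": {
  "commands": [
    [[0, 0.07, 0, 0, 0], [0, 0.07, 0, 0, 0], [0, 0.07, 0, 0, 0], [0, 0.07, 0, 0, 0], [0, 0.07, 0, 0, 0], [0, 0.07, 0, 0, 0], [0, 0.07, 0, 0, 0], [0, 0.07, 0, 0, 0], [0, 0, 0, 0, 0]]
  ]
}}

```text
clock: 5.25
ee_pos: [0.4903, -0.4233, 0.1058]
ee_rot: [-3.137, -0.002, 0.025]
contact_force: [-29.2, 0.6, 12.5]
gripper_width: -0.0001
finger_force: 14.7
```

```bash
python3 - <<'E'
from h import *
snap("side","c",(200,340,340,460),5)
E
```

```text
(no output)
```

View pics/c.png

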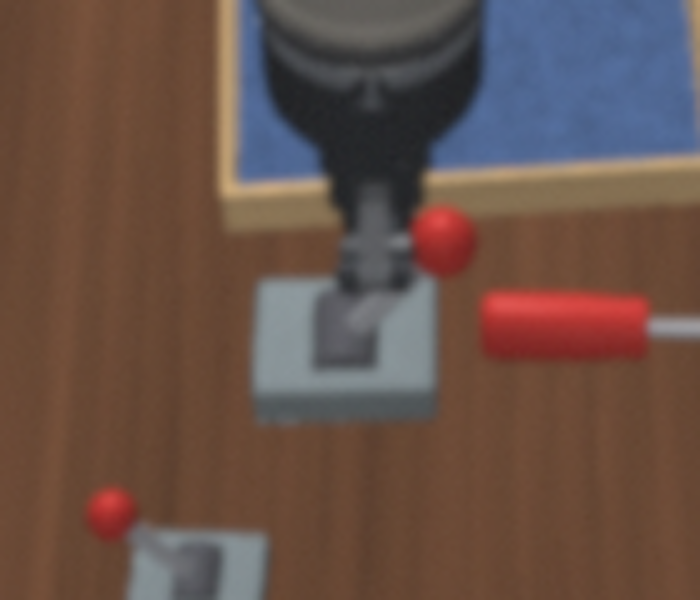

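Lever is fully over against its end stop (knob right of the block at 440,240). I back off, rise and go above the first bracket.

>>> {"method": "move_arm", "body": {
  "commands": [
    [[0, -0.1, 0, 0, 0], [0, -0.1, 0, 0, 0], [0, 0, 0, -0.2, 0.0278], [0.6, 0, 0, -0.2, 0.0278], [0.6, 0, 0, 0, 0]]
  ]
}}

```text
clock: 5.92
ee_pos: [0.4585, -0.4248, 0.1903]
ee_rot: [3.089, -0.546, 0.01]
contact_force: [-0.9, -0.3, -0.1]
gripper_width: 0.0355
finger_force: 0.0
```

```bash
python3 - <<'E'
from h import *
o=get_obs();print(o["joint_pos"].round(3),o["ee_pos"],o["gripper_width"],R.from_rotvec(o["ee_rot"]).as_matrix().round(3))
d=snap("top");hs=cv2.cvtColor(d["color"],cv2.COLOR_RGB2HSV);m=cv2.inRange(hs,(0,150,90),(6,255,255));print(cv2.connectedComponentsWithStats(m)[2:])
E
```

```text
[-0.87   0.574  1.333  0.     1.227  1.051] [ 0.45852406 -0.42483598  0.1902602 ] 0.03548830046151109 [[ 0.939 -0.343  0.005]
 [-0.343 -0.939 -0.006]
 [ 0.007  0.004 -1.   ]]
(array([[     0,      0,    640,    480, 306701],
       [   433,    131,     11,     13,     42],
       [   456,    230,     11,     27,    293],
       [   469,    254,     13,     12,    111],
       [   509,    308,      8,      8,     53]], dtype=int32), array([[319.25882211, 239.49092765],
       [438.21428571, 136.57142857],
       [460.98293515, 243.        ],
       [475.28828829, 259.77477477],
       [512.64150943, 311.75471698]]))
```

>>> {"method": "move_arm", "body": {
  "commands": [
    [[0.6, 0, 0, 0, -0.028], [0.6, 0, 0, 0, -0.028], [0.6, 0, 0, 0, -0.028], [0.6, 0, 0, 0, -0.028], [0.6, 0, 0, 0, -0.028], [0.6, 0, 0, 0, -0.028], [0.6, 0, 0, 0, -0.028], [0.6, 0, 0, 0, -0.028], [0.6, 0, 0, 0, -0.028], [0.6, 0, 0, 0, -0.028], [0.6, 0, 0, 0, -0.028], [0.6, 0.266, 0.048, 0, 0], [0.6, 0.266, 0.048, 0, 0], [0.6, 0.266, 0.048, 0, 0], [0.6, 0.266, 0.048, 0, 0], [0.6, 0.266, 0.048, 0, 0], [0.6, 0.266, 0.048, 0, 0], [0.6, 0, 0, 0.25, 0], [0.6, 0, 0, 0, 0], [0.6, 0, 0, 0, 0]]
  ]
}}

```text
clock: 8.48
ee_pos: [0.5096, -0.1038, 0.1367]
ee_rot: [-2.204, -2.239, 0.0]
contact_force: [0.1, -0.7, 0.1]
gripper_width: 0.0512
finger_force: 0.0
```

```bash
cat >> h.py <<'E'
def to(p):
    o=get_obs();M=R.from_rotvec(o["ee_rot"]).as_matrix();print("pos",o["ee_pos"].round(4),"yawx",np.degrees(np.arctan2(M[1,0],M[0,0])).round(2),"w",round(o["gripper_width"],4),"j6",o["joint_pos"][5].round(2),"->units",(M.T@(np.array(p)-o["ee_pos"])/.2).round(4))
E
python3 -c "
from h import *
to((.5129,-.1059,.053))"
```

```text
pos [ 0.5096 -0.1038  0.1367] yawx 90.89 w 0.0512 j6 -0.36 ->units [-0.0107  0.0162  0.4185]
```

>>> {"method": "move_arm", "body": {
  "commands": [
    [[0.6, -0.0107, 0.0162, 0, 0], [0.6, 0, 0, 0.14, 0], [0.6, 0, 0, 0.14, 0], [0.6, 0, 0, 0.07, 0], [0.6, 0, 0, 0.065, 0], [0.6, 0, 0, 0, 0], [0.6, 0, 0, 0, 0]]
  ]
}}

```text
clock: 9.35
ee_pos: [0.5131, -0.1056, 0.054]
ee_rot: [2.203, 2.238, 0.001]
contact_force: [-0.9, -0.6, 0.5]
gripper_width: 0.0511
finger_force: 0.0
```

```bash
python3 -c "
from h import *
to((.5129,-.1059,.053));snap('side','d',(240,220,360,320),6)"
```

```text
pos [ 0.5131 -0.1056  0.054 ] yawx 90.9 w 0.0511 j6 -0.36 ->units [-0.0016 -0.001   0.0049]
```

View pics/d.png

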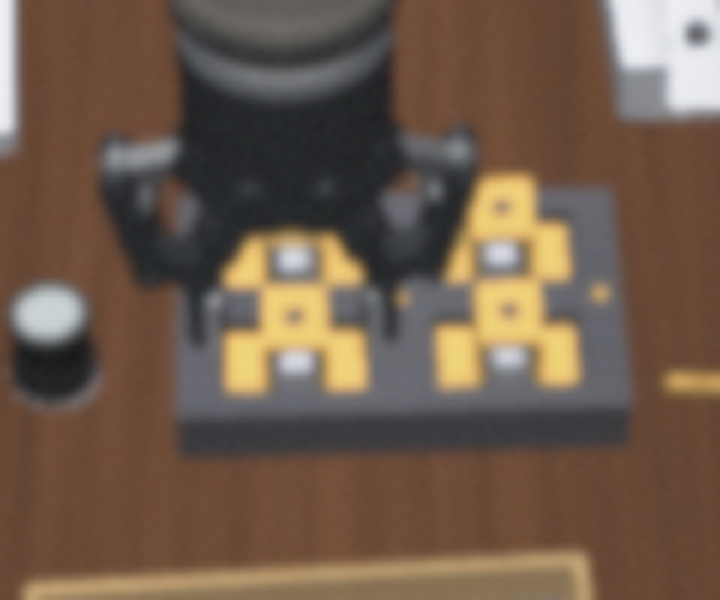

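The open fingers straddle the crown of the front near bracket (crop 295,315) cleanly above the die. Close, lift, carry.

>>> {"method": "move_arm", "body": {
  "commands": [
    [[0, 0, 0, 0, 0], [0, 0, 0, 0, 0], [0, 0, 0, 0, 0], [0, 0, 0, 0, 0], [0, 0, 0, -0.05, 0], [0, 0, 0, -0.15, 0], [0, 0, 0, -0.2, 0], [0, 0, 0, -0.1, 0], [0, -0.2116, -0.0384, 0, 0], [0, -0.2116, -0.0384, 0, 0], [0, -0.2116, -0.0384, 0, 0], [0, -0.2116, -0.0384, 0, 0], [0, -0.2116, -0.0384, 0, 0], [0, 0, 0, 0, 0], [0, 0, 0, 0.2, 0], [0, 0, 0, 0.2, 0], [0, 0, 0, 0.09, 0], [0, 0, 0, 0.05, 0], [0, 0, 0, 0, 0]]
  ]
}}

```text
clock: 11.78
ee_pos: [0.4776, -0.3169, 0.0453]
ee_rot: [-2.203, -2.239, 0.0]
contact_force: [-0.1, 0.1, -0.0]
gripper_width: 0.0228
finger_force: 58.9
```

```bash
python3 -c "
from h import *
to((.478,-.318,.041));snap('side','e',(220,220,400,400),3.3)"
```

```text
pos [ 0.4776 -0.3169  0.0453] yawx 90.93 w 0.0228 j6 -0.74 ->units [-0.0053  0.0021  0.0213]
```

View pics/e.png

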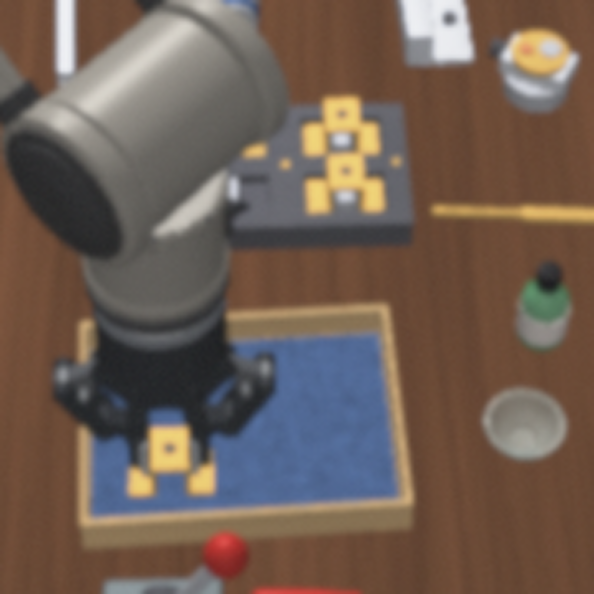

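The bracket hangs upright in the jaws over the tray (170,450). Lower, release, rise and go over the next.

>>> {"method": "move_arm", "body": {
  "commands": [
    [[0, 0, 0, 0.012, 0], [0, 0, 0, 0.01, 0], [0, 0, 0, 0, 0], [0, 0, 0, 0, 0]]
  ]
}}

```text
clock: 12.32
ee_pos: [0.4775, -0.3176, 0.0411]
ee_rot: [2.204, 2.239, -0.0]
contact_force: [0.1, 0.5, 0.0]
gripper_width: 0.0226
finger_force: 59.0
```

>>> {"method": "move_arm", "body": {
  "commands": [
    [[0, 0, 0, 0.008, 0], [0, 0, 0, 0, 0], [0.45, 0, 0, 0, 0], [0.45, 0, 0, 0, 0], [0.45, 0, 0, 0, 0], [0.45, 0, 0, -0.1, 0], [0.45, 0, 0, -0.2, 0], [0.45, 0, 0, -0.2, 0], [0.6, 0.1758, 0.099, 0, 0], [0.6, 0.1758, 0.099, 0, 0], [0.6, 0.1758, 0.099, 0, 0], [0.6, 0.1758, 0.099, 0, 0], [0.6, 0.1758, 0.099, 0, 0], [0.6, 0.1758, 0.099, 0, 0], [0.6, 0, 0, 0, 0], [0.6, 0, 0, 0, 0]]
  ]
}}

```text
clock: 14.32
ee_pos: [0.5927, -0.105, 0.139]
ee_rot: [-2.203, -2.239, 0.001]
contact_force: [0.4, -0.0, 0.4]
gripper_width: 0.0513
finger_force: 0.0
```

```bash
python3 -c "
from h import *
to((.5929,-.1048,.053))"
```

```text
pos [ 0.5927 -0.105   0.139 ] yawx 90.92 w 0.0513 j6 -0.32 ->units [0.0011 0.0014 0.4299]
```

>>> {"method": "move_arm", "body": {
  "commands": [
    [[0.6, 0, 0.0014, 0.13, 0], [0.6, 0, 0, 0.13, 0], [0.6, 0, 0, 0.1, 0], [0.6, 0, 0, 0.07, 0], [0.6, 0, 0, 0, 0], [0, 0, 0, 0, 0], [0, 0, 0, 0, 0], [0, 0, 0, 0, 0], [0, 0, 0, -0.1, 0], [0, 0, 0, -0.2, 0], [0, 0, 0, -0.2, 0], [0, -0.2081, -0.0283, 0, 0], [0, -0.2081, -0.0283, 0, 0], [0, -0.2081, -0.0283, 0, 0], [0, -0.2081, -0.0283, 0, 0], [0, -0.2081, -0.0283, 0, 0], [0, 0, 0, 0.15, 0], [0, 0, 0, 0.2, 0], [0, 0, 0, 0.15, 0], [0, 0, 0, 0, 0]]
  ]
}}

```text
clock: 16.82
ee_pos: [0.5667, -0.3122, 0.0507]
ee_rot: [-2.2, -2.235, 0.002]
contact_force: [-0.2, 0.3, -0.7]
gripper_width: 0.0227
finger_force: 59.5
```

```bash
python3 -c "
from h import *
to((.5678,-.3133,.040))"
```

```text
pos [ 0.5667 -0.3122  0.0507] yawx 90.9 w 0.0227 j6 -0.64 ->units [-0.0059  0.0057  0.0536]
```

>>> {"method": "move_arm", "body": {
  "commands": [
    [[0, 0, 0, 0.03, 0], [0, 0, 0, 0.03, 0], [0, 0, 0, 0.005, 0], [0, 0, 0, 0, 0], [0.45, 0, 0, 0, 0], [0.45, 0, 0, 0, 0], [0.45, 0, 0, 0, 0], [0.45, 0, 0, -0.1, 0], [0.45, 0, 0, -0.2, 0], [0.45, 0, 0, -0.2, 0], [0.6, 0.1859, -0.0369, 0, 0], [0.6, 0.1859, -0.0369, 0, 0], [0.6, 0.1859, -0.0369, 0, 0], [0.6, 0.1859, -0.0369, 0, 0], [0.6, 0.1859, -0.0369, 0, 0], [0.6, 0.1859, -0.0369, 0, 0], [0.6, 0.1859, -0.0369, 0, 0], [0.6, 0, 0, 0, 0], [0.6, 0, 0, 0, 0]]
  ]
}}

```text
clock: 19.2
ee_pos: [0.5129, -0.0543, 0.1404]
ee_rot: [2.203, 2.239, 0.0]
contact_force: [-0.5, -0.0, 0.7]
gripper_width: 0.0513
finger_force: 0.0
```

```bash
python3 -c "
from h import *
to((.5121,-.0539,.053))"
```

```text
pos [ 0.5129 -0.0543  0.1404] yawx 90.92 w 0.0513 j6 -0.27 ->units [ 0.0022 -0.0041  0.4372]
```

>>> {"method": "move_arm", "body": {
  "commands": [
    [[0.6, 0, -0.0041, 0.13, 0], [0.6, 0, 0, 0.13, 0], [0.6, 0, 0, 0.1, 0], [0.6, 0, 0, 0.077, 0], [0.6, 0, 0, 0, 0], [0, 0, 0, 0, 0], [0, 0, 0, 0, 0], [0, 0, 0, 0, 0], [0, 0, 0, -0.1, 0], [0, 0, 0, -0.2, 0], [0, 0, 0, -0.2, 0], [0, -0.1996, -0.0406, 0, 0], [0, -0.1996, -0.0406, 0, 0], [0, -0.1996, -0.0406, 0, 0], [0, -0.1996, -0.0406, 0, 0], [0, -0.1996, -0.0406, 0, 0], [0, 0, 0, 0.15, 0], [0, 0, 0, 0.2, 0], [0, 0, 0, 0.15, 0], [0, 0, 0, 0, 0]]
  ]
}}

```text
clock: 21.7
ee_pos: [0.4728, -0.2531, 0.0511]
ee_rot: [-2.201, -2.235, 0.001]
contact_force: [0.7, -0.6, -0.6]
gripper_width: 0.0228
finger_force: 59.8
```

```bash
python3 -c "
from h import *
to((.4746,-.2541,.040))"
```

```text
pos [ 0.4728 -0.2531  0.0511] yawx 90.89 w 0.0228 j6 -0.65 ->units [-0.0051  0.0089  0.0555]
```

>>> {"method": "move_arm", "body": {
  "commands": [
    [[0, 0, 0, 0.03, 0], [0, 0, 0, 0.03, 0], [0, 0, 0, 0.005, 0], [0, 0, 0, 0, 0], [0.45, 0, 0, 0, 0], [0.45, 0, 0, 0, 0], [0.45, 0, 0, 0, 0], [0.45, 0, 0, -0.1, 0], [0.45, 0, 0, -0.2, 0], [0.45, 0, 0, -0.2, 0], [0.6, 0.1662, 0.1009, 0, 0], [0.6, 0.1662, 0.1009, 0, 0], [0.6, 0.1662, 0.1009, 0, 0], [0.6, 0.1662, 0.1009, 0, 0], [0.6, 0.1662, 0.1009, 0, 0], [0.6, 0.1662, 0.1009, 0, 0], [0.6, 0, 0, 0, 0], [0.6, 0, 0, 0, 0]]
  ]
}}

```text
clock: 23.95
ee_pos: [0.5918, -0.053, 0.1396]
ee_rot: [-2.203, -2.239, 0.001]
contact_force: [-0.2, 0.5, 0.7]
gripper_width: 0.0514
finger_force: 0.0
```

```bash
python3 -c "
from h import *
to((.5921,-.0528,.053))"
```

```text
pos [ 0.5918 -0.053   0.1396] yawx 90.92 w 0.0514 j6 -0.23 ->units [0.0011 0.0021 0.4329]
```

>>> {"method": "move_arm", "body": {
  "commands": [
    [[0.6, 0, 0.0021, 0.13, 0], [0.6, 0, 0, 0.13, 0], [0.6, 0, 0, 0.1, 0], [0.6, 0, 0, 0.073, 0], [0.6, 0, 0, 0, 0], [0, 0, 0, 0, 0], [0, 0, 0, 0, 0], [0, 0, 0, 0, 0], [0, 0, 0, -0.1, 0], [0, 0, 0, -0.2, 0], [0, 0, 0, -0.2, 0], [0, -0.1962, -0.0307, 0, 0], [0, -0.1962, -0.0307, 0, 0], [0, -0.1962, -0.0307, 0, 0], [0, -0.1962, -0.0307, 0, 0], [0, -0.1962, -0.0307, 0, 0], [0, 0, 0, 0.15, 0], [0, 0, 0, 0.2, 0], [0, 0, 0, 0.15, 0], [0, 0, 0, 0, 0]]
  ]
}}

```text
clock: 26.45
ee_pos: [0.5634, -0.2485, 0.0509]
ee_rot: [-2.2, -2.235, 0.002]
contact_force: [0.1, 0.8, -0.5]
gripper_width: 0.0224
finger_force: 59.4
```

>>> {"method": "move_arm", "body": {
  "commands": [
    [[0, 0, 0, 0.03, 0], [0, 0, 0, 0.03, 0], [0, 0, 0, 0.005, 0], [0, 0, 0, 0, 0], [0.45, 0, 0, 0, 0], [0.45, 0, 0, 0, 0], [0.45, 0, 0, 0, 0], [0.45, 0, 0, -0.1, 0], [0.45, 0, 0, -0.2, 0], [0.45, 0, 0, -0.2, 0], [0.4, 0.2, -0.1, 0, 0], [0.4, 0.2, -0.1, 0, 0], [0.4, 0.2, -0.1, 0, 0], [0.4, 0.2, -0.1, 0, 0], [0.4, 0, 0, 0, 0], [0.4, 0, 0, 0, 0]]
  ]
}}

```text
clock: 28.45
ee_pos: [0.4832, -0.0911, 0.1406]
ee_rot: [2.202, 2.238, 0.001]
contact_force: [-0.5, -0.1, 0.1]
gripper_width: 0.034
finger_force: 0.0
```

```bash
python3 - <<'E'
from h import *
to((.41,.15,.14));print(get_obs()["joint_pos"].round(2))
d=snap("top");s=d["color"]
a=cv2.resize(s[185:330,130:350],None,fx=3.6,fy=3.6,interpolation=cv2.INTER_CUBIC)
b=cv2.resize(s[205:310,365:490],None,fx=2.4,fy=2.4)
c=np.zeros((a.shape[0]+0,1,3),np.uint8)
cv2.imwrite("pics/f.png",a[...,::-1])
d2=snap("side","g",(220,180,400,420),2.5)
E
```

```text
pos [ 0.4832 -0.0911  0.1406] yawx 90.92 w 0.034 j6 -0.36 ->units [ 1.2114 -0.3463  0.0017]
[-0.34  0.41  1.78 -0.    0.95 -0.36]
```

View pics/g.png

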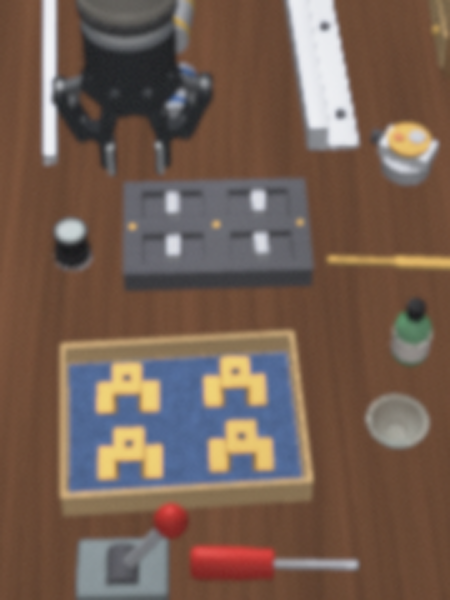

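View pics/f.png

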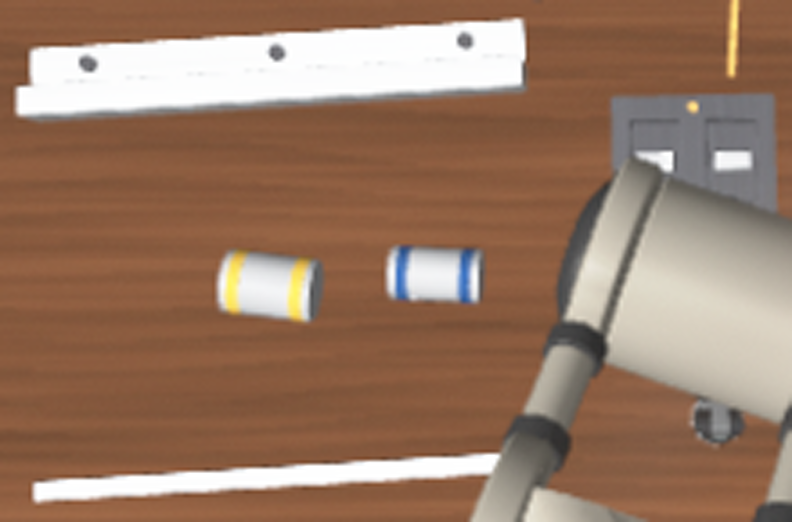

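All four brackets stand in the tray, the lever is off, and the mandrels are unmoved (yellow at 270,286, blue at 434,274 in the crop). Next I put the hand above and slightly behind the blue mandrel, aligned with the rail.

>>> {"method": "move_arm", "body": {
  "commands": [
    [[0.3, 0, 0, 0, 0.0272], [0.3, 0, 0, 0, 0.0272], [0.3, 0, 0, 0, 0.0272], [0.3, 0, 0, 0, 0.0272], [0.3, 0, 0, 0, 0.0272], [0.3, 0, 0, 0, 0.0272], [0.3, 0, 0, 0, 0.0272], [0.3, 0, 0, 0, 0.0272], [0.3, 0, 0, 0, 0.0272], [0.3, 0.035, -0.1855, 0, 0], [0.3, 0.035, -0.1855, 0, 0], [0.3, 0.035, -0.1855, 0, 0], [0.3, 0.035, -0.1855, 0, 0], [0.3, 0.035, -0.1855, 0, 0], [0.3, 0, 0, 0.16, 0], [0.3, 0, 0, 0.16, 0], [0.3, 0, 0, 0, 0], [0.3, 0, 0, 0, 0]]
  ]
}}

```text
clock: 30.8
ee_pos: [0.5094, 0.0958, 0.077]
ee_rot: [3.141, 0.074, 0.002]
contact_force: [0.3, -0.0, 0.3]
gripper_width: 0.0254
finger_force: 0.0
```

```bash
python3 -c "
from h import *
to((.5086,.0954,.060))"
```

```text
pos [0.5094 0.0958 0.077 ] yawx 2.72 w 0.0254 j6 1.56 ->units [-0.0044  0.0017  0.0852]
```

Probe down gently in small steps.

>>> {"method": "move_arm", "body": {
  "commands": [
    [[0.3, 0, 0, 0.05, 0], [0.3, 0, 0, 0.03, 0], [0.3, 0, 0, 0, 0]]
  ]
}}

```text
clock: 31.18
ee_pos: [0.509, 0.0962, 0.0607]
ee_rot: [3.14, 0.076, 0.002]
contact_force: [0.2, -0.3, 2.7]
gripper_width: 0.0254
finger_force: 1.2
```

>>> {"method": "move_arm", "body": {
  "commands": [
    [[0.3, 0, 0, 0.01, 0], [0.3, 0, 0, 0, 0]]
  ]
}}

```text
clock: 31.42
ee_pos: [0.5103, 0.0961, 0.0603]
ee_rot: [3.14, 0.076, 0.008]
contact_force: [-0.6, -1.8, 13.7]
gripper_width: 0.0254
finger_force: 7.2
```

>>> {"method": "move_arm", "body": {
  "commands": [
    [[0.3, 0.03, 0, -0.003, 0], [0.3, 0.06, 0, 0, 0], [0.3, 0.06, 0, 0, 0], [0.3, 0.04, 0, 0, 0], [0.3, 0, 0, 0, 0]]
  ]
}}

```text
clock: 32.05
ee_pos: [0.5486, 0.097, 0.0604]
ee_rot: [3.139, 0.076, 0.007]
contact_force: [-0.6, -4.9, 10.5]
gripper_width: 0.0256
finger_force: 5.4
```

```bash
cat >> h.py <<'E'
N=np.array([.9987,.0502,0]);B0=np.array([.6416,.035,0])
def mand(q,r):
    d=snap("top")
    for c in cut_out("top",q)[:2]:
        a=cv2.minAreaRect(np.argwhere(c["region"])[:,::-1].astype(np.float32)); p=ray(d,*a[0],r*1.05); print(q,round(c["p"],2),np.round(a[0],1),np.round(a[1],1),round(a[2],1),p.round(4),"gap mm",1000*(-(p-B0)@N-r))
E
python3 -c "
from h import *
to((.55,.0954,.060));mand('mandrel_blue',.018);mand('mandrel_yellow',.021)"
```

```text
pos [0.5486 0.097  0.0604] yawx 2.78 w 0.0256 j6 1.56 ->units [0.0068 0.0082 0.002 ]
mandrel_blue 0.65 [284.7 171.1] [23.9 20.5] 81.9 [0.7393 0.0141 0.0189] gap mm -114.56147087015094
mandrel_blue 0.45 [260.5 256. ] [10.  9.] 90.0 [0.5298 0.072  0.0189] gap mm 91.74905520964873
mandrel_yellow 0.89 [205. 266.] [14. 28.] 90.0 [0.5062 0.2053 0.022 ] gap mm 105.65169587813848
```

Z is constant and it rolled. Two more strokes.

>>> {"method": "move_arm", "body": {
  "commands": [
    [[0.3, 0, 0, -0.05, 0], [0.3, -0.1, 0, 0, 0], [0.3, 0, 0, 0, 0], [0.3, 0, 0, 0.05, 0], [0.3, 0, 0, 0, 0], [0.3, 0.03, 0, 0, 0], [0.3, 0.06, 0, 0, 0], [0.3, 0.06, 0, 0, 0], [0.3, 0.04, 0, 0, 0], [0.3, 0, 0, 0, 0], [0.3, 0, 0, -0.05, 0], [0.3, 0, 0, -0.3, 0], [0.3, -0.3, 0, 0, 0], [0.3, -0.3, 0, 0, 0], [0.3, 0, 0, 0, 0]]
  ]
}}

```text
clock: 34.12
ee_pos: [0.4388, 0.0935, 0.1278]
ee_rot: [-3.141, -0.077, 0.012]
contact_force: [0.7, 0.5, 0.0]
gripper_width: 0.0257
finger_force: 0.0
```

```bash
python3 -c "
from h import *
to((.55,.0954,.060));mand('mandrel_blue',.018);mand('mandrel_yellow',.021);snap('top','i',(130,185,350,330),3.6)"
```

```text
pos [0.4388 0.0935 0.1278] yawx 2.81 w 0.0257 j6 1.56 ->units [0.5583 0.0176 0.3347]
mandrel_blue 0.63 [252. 245.] [14. 26.] 90.0 [0.5567 0.0929 0.0189] gap mm 63.87909540901397
mandrel_yellow 0.66 [208.2 255.8] [125.6 141.8] 87.0 [0.5309 0.1982 0.022 ] gap mm 81.34889354298033
```

View pics/i.png

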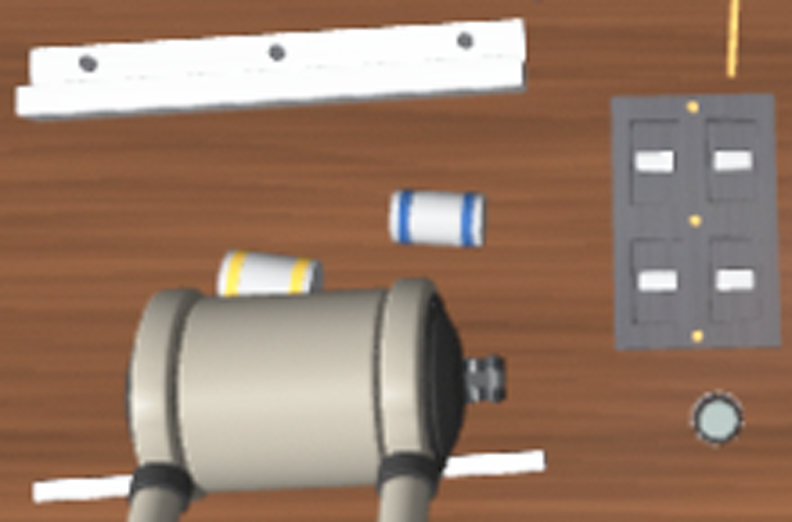

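>>> {"method": "move_arm", "body": {
  "commands": [
    [[0.3, 0.25, 0.0275, 0, 0], [0.3, 0.25, 0, 0, 0], [0.3, 0, 0, 0.25, 0], [0.3, 0, 0, 0.1, 0], [0.3, 0, 0, 0, 0], [0.3, 0.03, 0, 0, 0], [0.3, 0.06, 0, 0, 0], [0.3, 0.06, 0, 0, 0], [0.3, 0.04, 0, 0, 0], [0.3, 0, 0, 0, 0], [0.3, 0, 0, -0.05, 0], [0.3, -0.1, 0, 0, 0], [0.3, 0, 0, 0, 0], [0.3, 0, 0, 0.05, 0], [0.3, 0, 0, 0, 0], [0.3, 0.03, 0, 0, 0], [0.3, 0.06, 0, 0, 0], [0.3, 0.06, 0, 0, 0], [0.3, 0.04, 0, 0, 0], [0.3, 0, 0, 0, 0]]
  ]
}}

```text
clock: 36.88
ee_pos: [0.604, 0.0935, 0.0605]
ee_rot: [3.138, 0.076, 0.01]
contact_force: [-0.2, -7.2, 13.1]
gripper_width: 0.0257
finger_force: 6.7
```

>>> {"method": "move_arm", "body": {
  "commands": [
    [[0.3, 0, 0, -0.05, 0], [0.3, -0.1, 0, 0, 0], [0.3, 0, 0, 0, 0], [0.3, 0, 0, 0.05, 0], [0.3, 0, 0, 0, 0], [0.3, 0.03, 0, 0, 0], [0.3, 0.06, 0, 0, 0], [0.3, 0.06, 0, 0, 0], [0.3, 0.04, 0, 0, 0], [0.3, 0, 0, 0, 0]]
  ]
}}

```text
clock: 38.12
ee_pos: [0.6219, 0.0943, 0.0606]
ee_rot: [3.138, 0.076, 0.01]
contact_force: [-0.2, -8.9, 14.5]
gripper_width: 0.0254
finger_force: 6.8
```

```bash
python3 -c "
from h import *
to((.55,.0954,.060));mand('mandrel_blue',.018);mand('mandrel_yellow',.021)"
```

```text
pos [0.6219 0.0943 0.0606] yawx 2.77 w 0.0254 j6 1.55 ->units [-0.3587 -0.0231  0.0009]
```

>>> {"method": "move_arm", "body": {
  "commands": [
    [[0.3, 0, 0, -0.05, 0], [0.3, -0.1, 0, 0, 0], [0.3, 0, 0, 0, 0], [0.3, 0, 0, 0.05, 0], [0.3, 0, 0, 0, 0], [0.3, 0.03, 0, 0, 0], [0.3, 0.04, 0, 0, 0], [0.3, 0.03, 0, 0, 0], [0.3, 0.02, 0, 0, 0], [0.3, 0.02, 0, 0, 0], [0.3, 0.02, 0, 0, 0], [0.3, 0, 0, 0, 0]]
  ]
}}

```text
clock: 39.83
ee_pos: [0.6309, 0.0966, 0.0605]
ee_rot: [3.14, 0.076, -0.0]
contact_force: [-8.1, -1.4, 18.4]
gripper_width: 0.0258
finger_force: 9.3
```

>>> {"method": "move_arm", "body": {
  "commands": [
    [[0.3, 0, 0, -0.05, 0], [0.3, 0, 0, -0.3, 0], [0.3, -0.3, 0, 0, 0], [0.3, -0.3, 0, 0, 0], [0.3, -0.15, 0, 0, 0], [0.3, -0.1, 0, 0, 0], [0.3, 0, 0, 0, 0]]
  ]
}}

```text
clock: 40.7
ee_pos: [0.4604, 0.0886, 0.1288]
ee_rot: [3.141, 0.076, -0.001]
contact_force: [-0.1, -0.0, 0.7]
gripper_width: 0.0259
finger_force: 0.0
```

```bash
python3 -c "
from h import *
to((.50,.2049,.12));mand('mandrel_blue',.018);mand('mandrel_yellow',.021);snap('top','j',(130,185,350,330),3.6)"
```

```text
pos [0.4604 0.0886 0.1288] yawx 2.78 w 0.0259 j6 1.55 ->units [ 0.2259 -0.5713  0.0437]
mandrel_blue 0.8 [253.5 217.4] [14.4 26.9] 86.6 [0.6243 0.09   0.0189] gap mm -3.4609171239058933
```

View pics/j.png

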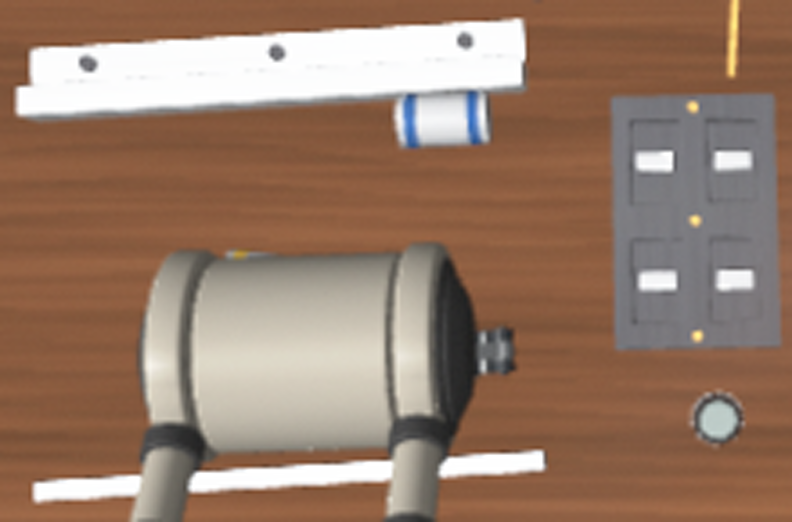

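Blue lies square against the rail (crop 442,118). Now the yellow one: align the hand with its skew, press, and turn it square during the strokes.

>>> {"method": "move_arm", "body": {
  "commands": [
    [[0.3, 0.077, -0.19, 0, 0], [0.3, 0.077, -0.19, 0, 0], [0.3, 0.077, -0.19, 0, 0], [0.3, 0, 0, 0, 0.0278], [0.3, 0, 0, 0, 0], [0.3, 0, 0, 0.15, 0], [0.3, 0, 0, 0.14, 0], [0.3, 0, 0, 0, 0]]
  ]
}}

```text
clock: 41.95
ee_pos: [0.5003, 0.2037, 0.0691]
ee_rot: [3.134, -0.195, -0.007]
contact_force: [1.2, 0.9, 0.2]
gripper_width: 0.0255
finger_force: 0.0
```

```bash
python3 -c "
from h import *
to((.501,.205,.0645));mand('mandrel_yellow',.021)"
```

```text
pos [0.5003 0.2037 0.0691] yawx -7.12 w 0.0255 j6 1.94 ->units [ 0.003  -0.0067  0.0232]
```

>>> {"method": "move_arm", "body": {
  "commands": [
    [[0.3, 0, 0, 0.023, 0], [0.3, 0, 0, 0, 0], [0.3, 0.03, 0, 0, -0.006], [0.3, 0.06, 0, 0, -0.008], [0.3, 0.06, 0, 0, -0.008], [0.3, 0.04, 0, 0, -0.006], [0.3, 0, 0, 0, 0]]
  ]
}}

```text
clock: 42.92
ee_pos: [0.54, 0.2024, 0.0668]
ee_rot: [-3.14, -0.077, -0.002]
contact_force: [-0.8, -0.1, 3.6]
gripper_width: 0.0256
finger_force: 1.2
```

>>> {"method": "move_arm", "body": {
  "commands": [
    [[0.3, 0, 0, -0.05, 0], [0.3, -0.1, 0, 0, 0], [0.3, 0, 0, 0, 0], [0.3, 0, 0, 0.05, 0], [0.3, 0, 0, 0, 0], [0.3, 0.03, 0, 0, 0], [0.3, 0.06, 0, 0, 0], [0.3, 0.06, 0, 0, 0], [0.3, 0.04, 0, 0, 0], [0.3, 0, 0, 0, 0], [0.3, 0, 0, -0.05, 0], [0.3, 0, 0, -0.3, 0], [0.3, -0.3, 0, 0, 0], [0.3, -0.3, 0, 0, 0], [0.3, 0, 0, 0, 0]]
  ]
}}

```text
clock: 44.8
ee_pos: [0.4321, 0.1969, 0.1356]
ee_rot: [3.139, 0.08, -0.01]
contact_force: [1.2, -0.8, -0.2]
gripper_width: 0.0256
finger_force: 0.0
```

```bash
python3 -c "
from h import *
to((.50,.205,.0645));mand('mandrel_blue',.018);mand('mandrel_yellow',.021);snap('top','k',(130,185,350,330),3.6)"
```

```text
pos [0.4321 0.1969 0.1356] yawx 2.92 w 0.0256 j6 1.79 ->units [ 0.3435 -0.0238  0.3535]
mandrel_blue 0.91 [253.1 217. ] [15.5 26.2] 85.9 [0.6255 0.091  0.0189] gap mm -4.708854761680126
mandrel_yellow 0.59 [207.1 249.1] [28.6 17.1] 6.7 [0.5472 0.2012 0.022 ] gap mm 64.97984279659089
```

View pics/k.png

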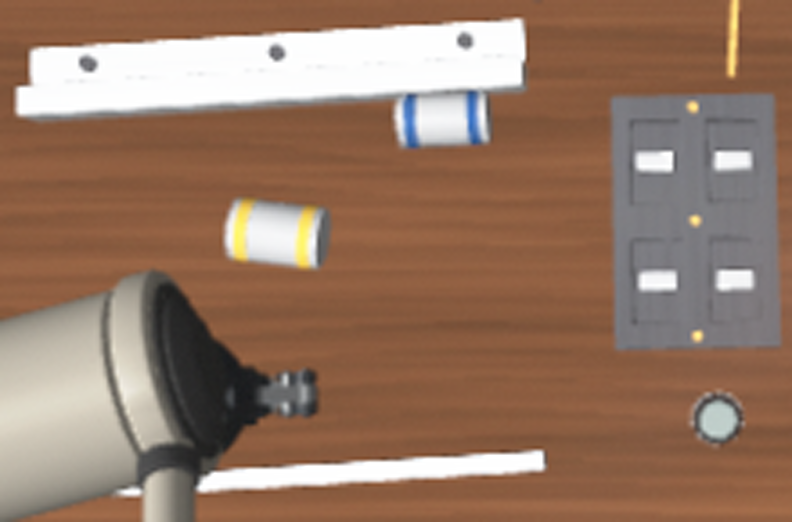

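>>> {"method": "move_arm", "body": {
  "commands": [
    [[0.3, 0.27, 0, 0, 0], [0.3, 0.26, 0, 0, 0], [0.3, 0, 0, 0.25, 0], [0.3, 0, 0, 0.105, 0], [0.3, 0, 0, 0, 0], [0.3, 0.03, 0, 0, 0], [0.3, 0.06, 0, 0, 0], [0.3, 0.06, 0, 0, 0], [0.3, 0.04, 0, 0, 0], [0.3, 0, 0, 0, 0], [0.3, 0, 0, -0.05, 0], [0.3, -0.1, 0, 0, 0], [0.3, 0, 0, 0, 0], [0.3, 0, 0, 0.05, 0], [0.3, 0, 0, 0, 0], [0.3, 0.03, 0, 0, 0], [0.3, 0.06, 0, 0, 0], [0.3, 0.06, 0, 0, 0], [0.3, 0.04, 0, 0, 0], [0.3, 0, 0, 0, 0]]
  ]
}}

```text
clock: 47.55
ee_pos: [0.6002, 0.2052, 0.065]
ee_rot: [3.141, 0.077, 0.002]
contact_force: [1.1, -1.8, 5.6]
gripper_width: 0.0258
finger_force: 2.8
```

>>> {"method": "move_arm", "body": {
  "commands": [
    [[0.3, 0, 0, -0.05, 0], [0.3, -0.1, 0, 0, 0], [0.3, 0, 0, 0, 0], [0.3, 0, 0, 0.05, 0], [0.3, 0, 0, 0, 0], [0.3, 0.03, 0, 0, 0], [0.3, 0.06, 0, 0, 0], [0.3, 0.06, 0, 0, 0], [0.3, 0.04, 0, 0, 0], [0.3, 0, 0, 0, 0], [0.3, 0, 0, -0.05, 0], [0.3, 0, 0, -0.3, 0], [0.3, -0.3, 0, 0, 0], [0.3, -0.3, 0, 0, 0], [0.3, 0, 0, 0, 0]]
  ]
}}

```text
clock: 49.42
ee_pos: [0.491, 0.2, 0.1347]
ee_rot: [3.139, 0.081, -0.012]
contact_force: [0.4, 0.4, 0.2]
gripper_width: 0.0257
finger_force: 0.0
```

```bash
python3 -c "
from h import *
to((.50,.205,.0645));mand('mandrel_blue',.018);mand('mandrel_yellow',.021)"
```

```text
pos [0.491  0.2    0.1347] yawx 2.94 w 0.0257 j6 1.76 ->units [ 0.0491 -0.0231  0.3506]
mandrel_blue 0.92 [253.  217.4] [14.5 26.1] 85.9 [0.6243 0.0913 0.0189] gap mm -3.559349343286477
mandrel_yellow 0.72 [209.8 228.7] [28.7 17.6] 6.3 [0.5968 0.1955 0.022 ] gap mm 15.696603338941756
mandrel_yellow 0.19 [474.  265.6] [11.4 23.9] 15.9 [ 0.5038 -0.4418  0.022 ] gap mm 140.60287911004582
```

>>> {"method": "move_arm", "body": {
  "commands": [
    [[0.3, 0.24, 0.055, 0, 0], [0.3, 0.24, 0, 0, 0], [0.3, 0, 0, 0.25, 0], [0.3, 0, 0, 0.105, 0], [0.3, 0, 0, 0, 0], [0.3, 0.03, 0, 0, 0], [0.3, 0.06, 0, 0, 0], [0.3, 0.05, 0, 0, 0], [0.3, 0.02, 0, 0, 0], [0.3, 0, 0, 0, 0], [0.3, 0, 0, -0.05, 0], [0.3, -0.1, 0, 0, 0], [0.3, 0, 0, 0, 0], [0.3, 0, 0, 0.05, 0], [0.3, 0, 0, 0, 0], [0.3, 0.03, 0, 0, 0], [0.3, 0.03, 0, 0, 0], [0.3, 0.03, 0, 0, 0], [0.3, 0.02, 0, 0, 0], [0.3, 0, 0, 0, 0]]
  ]
}}

```text
clock: 52.12
ee_pos: [0.6294, 0.1959, 0.0655]
ee_rot: [-3.14, -0.078, -0.004]
contact_force: [-2.5, -0.2, 11.1]
gripper_width: 0.0259
finger_force: 4.6
```

>>> {"method": "move_arm", "body": {
  "commands": [
    [[0.3, 0, 0, -0.05, 0], [0.3, 0, 0, -0.3, 0], [0.3, -0.3, 0, 0, 0], [0.3, -0.3, 0, 0, 0], [0.3, 0, 0, 0, 0]]
  ]
}}

```text
clock: 52.75
ee_pos: [0.5023, 0.1894, 0.1331]
ee_rot: [3.139, 0.08, -0.012]
contact_force: [1.2, 0.1, 1.3]
gripper_width: 0.0256
finger_force: 0.0
```

```bash
python3 -c "
from h import *
to((.50,.205,.0645));mand('mandrel_blue',.018);mand('mandrel_yellow',.021);snap('top','l',(130,180,490,330),2.2)"
```

```text
pos [0.5023 0.1894 0.1331] yawx 2.91 w 0.0256 j6 1.74 ->units [-0.0051 -0.0789  0.3429]
mandrel_blue 0.72 [253.1 217.5] [14.5 26.2] 85.9 [0.6242 0.0909 0.0189] gap mm -3.388850202373865
mandrel_yellow 0.6 [210.6 221.1] [17.3 29.1] 86.6 [0.6155 0.1941 0.022 ] gap mm -2.893519222402094
mandrel_yellow 0.23 [474.3 265.4] [11.9 24. ] 14.0 [ 0.5041 -0.4424  0.022 ] gap mm 140.28820145320574
```

View pics/l.png

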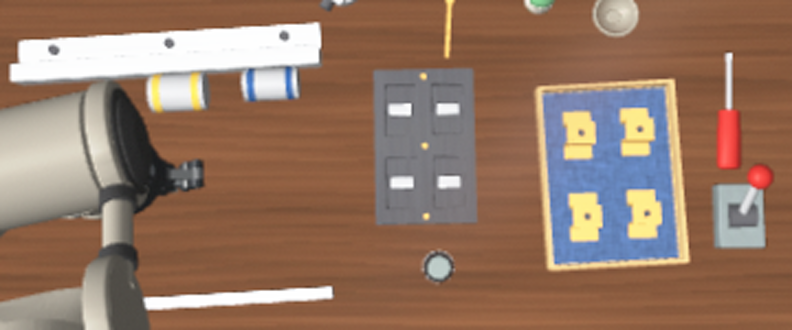

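Yellow (177,91) and blue (270,83) both lie square against the rail, all four brackets stand in the tray, and the lever is off. I do one short settle and re-check before handing in.

>>> {"method": "move_arm", "body": {
  "commands": [
    [[0.3, -0.1, 0, -0.1, 0], [0.3, 0, 0, 0, 0], [0.3, 0, 0, 0, 0], [0.3, 0, 0, 0, 0], [0.3, 0, 0, 0, 0], [0.3, 0, 0, 0, 0], [0.3, 0, 0, 0, 0], [0.3, 0, 0, 0, 0], [0.3, 0, 0, 0, 0], [0.3, 0, 0, 0, 0], [0.3, 0, 0, 0, 0], [0.3, 0, 0, 0, 0]]
  ]
}}

```text
clock: 54.5
ee_pos: [0.4879, 0.1888, 0.1543]
ee_rot: [3.141, 0.078, 0.0]
contact_force: [-0.1, -0.4, -0.2]
gripper_width: 0.0256
finger_force: 0.0
```

```bash
python3 - <<'E'
import io,contextlib
from h import *
b=io.StringIO()
with contextlib.redirect_stdout(b): mand('mandrel_blue',.018);mand('mandrel_yellow',.021)
t=b.getvalue();print(t)
g=[float(l.split()[-1]) for q in("mandrel_blue","mandrel_yellow") for l in t.splitlines() if l.startswith(q)][:3]
ok=all(any(l.startswith(q) and abs(float(l.split()[-1])+3.2)<1.8 for l in t.splitlines()) for q in("mandrel_blue","mandrel_yellow"))
print(ok, close_job() if ok else "check")
E
```

```text
mandrel_blue 0.61 [253.  217.5] [15. 26.] 90.0 [0.6241 0.0912 0.0189] gap mm -3.3846982031670874
mandrel_blue 0.41 [207.6 256.9] [126.2 142.5] 86.6 [0.5283 0.2003 0.0189] gap mm 86.87283062035219
mandrel_yellow 0.85 [210.8 221.1] [17.8 28.3] 84.0 [0.6154 0.1935 0.022 ] gap mm -2.7586324327428318

the job is handed in; nothing more can be done
True None
```

The job is handed in at about 55 s: in the last pictures the isolator is off, all four brackets stand in the tray, and the blue and yellow mandrels (no red was present) lie square against the rail; the judge's verdict was not shown.

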